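Fasten the captive cover screw of the green dosing unit

TASK

The cover of the green nutrient dosing unit still has its orange captive screw sunk and loose. Pull the orange screw straight up against its spring until its thread can engage, turn it about a quarter turn clockwise (seen from above) while it is up, then let go so that it stays up and fastened. Leave the black screw on the blue unit alone.

Things in the scene. Friction and masses are not known exactly. Their poses are not given: they have to be found in the camera images.
- green_unit_screw_grip (a point): Centre of the orange wing grip of the screw: an upright bar 46 mm long (x), 14 thick (y), 30 high (z up), moving and turning with the screw. Sunk, this point is 105 mm above the bench; under the bar 10 mm of bare stem 12 mm across, then a brass bush 30 mm across, 12 high, amid the flat green cover (156 x 126 mm, 68 mm above the bench). The unit is fixed; place and yaw vary.
- green_unit_screw_lift (a joint): Upward pull of the orange screw in m: 0 sunk (start), 0.030 end stop. The spring pulls down 3 N at 0, 8 N at 0.030. Below 0.015 a lug in a slot limits turning to 0.35 rad; above 0.016 it turns freely (pull 0.022 to 0.026). Let go when turned, it rests on its thread near 0.015; let go unturned, it springs back to 0.
- green_unit_screw_turn (a joint): Turn of the orange screw in rad, growing clockwise seen from above. Starts between -0.2 and 0.2; at 0 the bar lies along the cover's long side. Stops at -0.3 and 1.6; a quarter turn (1.05 to 1.6) fastens it. Light friction, under 0.1 N m.
- blue_unit_screw_grip (a point): Centre of the black wing grip on the like-built blue unit: same shape, axes and spring; to be left alone. The two units stand side by side, left and right, either way round.

How it is judged:
By the outcome, as a careful person would: the job done as asked, in the order asked, and still so for the second after the job is handed in, with the robot touching nothing.
It also fails if it takes over 34 s, if anything falls off the work surface, if the arm or the gripper's body presses on something with over 40 N, if the wrist force passes 120 N, or if a joint passes its speed limit or range.

ROBOT

A 7-joint arm with a two-finger parallel gripper is mounted at the origin on the work surface. World frame = base frame: x ahead of the robot, y to its left, z up, the work surface at z = 0. Lengths are in m, angles in rad, forces in N, time in s.
With the tool pointing down it reaches from about 0.35 to 0.9 m from the base axis. Payload 7.2 kg.
Tool frame: the origin (TCP) lies midway between the tips of the shut fingers; the grasp point (between the pads) lies 19 mm behind it (grasp_offset is the distance from the TCP to the grasp point, in m); z points along the fingers, x is the direction in which the jaws open and shut, and the axes are right-handed (so a half turn about z gives the same grasp; the last joint's range is limited). The gripper opens to 85 mm and grips with 20 to 120 N. Pads are 22 mm wide; open, the fingers measure 114 mm over their backs; the gripper's body (76 mm by 85 mm) begins 54 mm behind the grasp point. The pads swing forward as they close: fully open they stand 13 mm farther back than shut.
Start: joints at [1.273, 0.411, -0.013, 1.596, 0.006, 1.134, -0.082], TCP at [0.142, -0.609, 0.231] pointing down, gripper open.
Joint ranges: [-2.95, 2.95], [-0.29, 1.99], [-1.47, 1.44], [0.14, 2.54], [-1.03, 4.17], [0.13, 1.85], [-2.86, 2.86]. Speed limits (rad/s): [2.39, 2.39, 3.01, 3.01, 3.14, 3.14, 3.14].

INTERFACE

Orientations are given as a unit quaternion [w, x, y, z].
In Python, from rig import * gives the robot as it stands.
- The arm moves only by the shell command python3 -m jog 'ROWS' [FORCE]. ROWS is JSON, a list of rows, each a list of 7 numbers: the shift along the world's x, y, z in cm, then the turn, a rotation vector about the world's x, y, z in degrees, then the closure, from 0 (fully open) to 1 (shut). In form: [[tx, ty, tz, rx, ry, rz, hand], ...]. A call has exactly 8 rows; each row shifts and turns the commanded pose from where the row before left it; what a row does not reach is not made up. A row lasts 1/8 s, in which the tool goes at most 62.5 mm and 10.7 degrees, less where a joint would pass 70% of its speed; a pose out of reach is approached as far as the arm can. A call with a gripper value outside its range is refused whole. The fingers move at their own pace and stop on an object; FORCE is the grip in N (left out, the last holds). Time passes only in rows, so rows that do not move let the fingers close, or fill a call up. It gives the time, the measured TCP pose, the force and the opening at its end, in the units of the state.
- sense(): the state, without advancing time (a new reading comes with each control period).
- capture(name): name is "scene" or "top" or "wrist"; returns the picture (384x512x3 uint8, blue, green, red); there is no depth.
- camera_params(name): a dict with "intrinsics" (3x3 intrinsics, pixels), "position" and "orientation" of the camera in the world. Camera axes: x right, y down, z forward; pixel columns grow to the right and rows downward; lengths in m; the calibration is good to about 2 mm. A picture is of the moment at which its call begins: read the wrist's pose just before it. camera_params takes no time and is no camera call; for the wrist camera it gives the pose at the moment of the call.
- sign_off(): hands the job in, once; it reports no verdict.
The state is a dict: "t": time; "joint_pos": joint angles; "joint_vel": joint speeds; "joint_torque": joint torques, N m; "ee_pos": TCP position; "orientation": TCP orientation; "force": force on the tool from outside, world axes, zero at the start; "torque": the same for the moment, N m; "gripper_width": finger opening in m.
Only numpy, scipy, OpenCV 4.12 (cv2) and the standard library are available. Lean on these libraries where they do the work, as an engineer would, in place of code of your own. Each camera call takes 0.05 s, during which the arm holds its last target.

## Working session

There is one attempt and no reset: what is moved stays moved. The work goes in short steps, Python scripts to look and compute and a shell command to move; the robot and the scene stay as the last step left them, time stands still between calls to the robot, and variables do not carry over. Pictures are saved under pics/ and viewed, and the job is handed in when it is done.

```bash
ls; mkdir -p pics; python3 - <<'E'
from rig import *
import cv2
s=sense();print(s['t'],s['ee_pos'],s['orientation'],s['gripper_width'],grasp_offset if 'grasp_offset' in globals() else '')
for n in ("scene","top"):
    cv2.imwrite(f"pics/{n}0.png",capture(n)); p=camera_params(n);print(n,p)
E
```

```text
pics
0.0 [ 0.14221936 -0.60809758  0.23043739] [-4.65853595e-04  7.83514681e-01 -6.21372743e-01 -6.64836986e-04] 0.08546830929699237 0.0187
scene {'intrinsics': array([[365.95498656,   0.        , 253.44856885],
       [  0.        , 365.95498656, 196.10259948],
       [  0.        ,   0.        ,   1.        ]]), 'position': array([0.99692026, 0.21406249, 0.54885712]), 'orientation': array([-0.22145447,  0.47502834,  0.77368546, -0.35597304])}
top {'intrinsics': array([[493.7316231 ,   0.        , 256.7571663 ],
       [  0.        , 493.7316231 , 187.41395634],
       [  0.        ,   0.        ,   1.        ]]), 'position': array([ 0.43642708, -0.02117004,  1.00939214]), 'orientation': array([ 0.04791665, -0.6971261 ,  0.71391075, -0.04528396])}
```

View pics/top0.png

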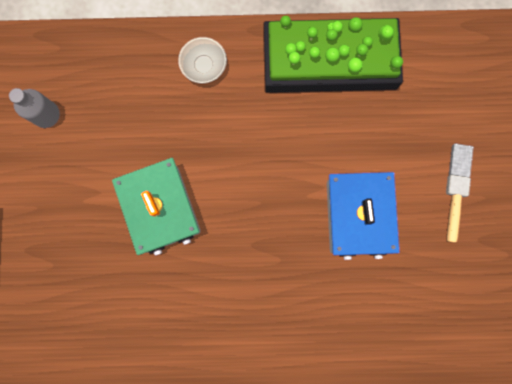

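View pics/scene0.png

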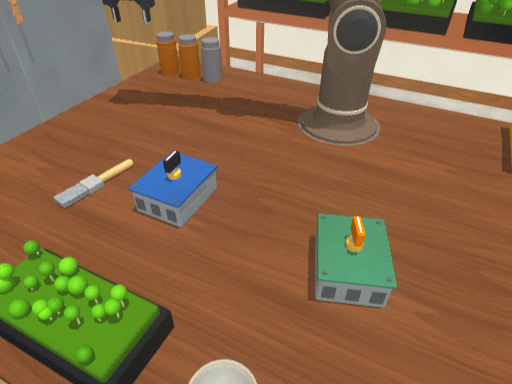

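The top view shows the green unit on the left (cover around (157,206)) with the orange bar at about (151,203). The blue unit is on the right. Next I measure positions.

```bash
cat > h.py <<'E'
import numpy as np,cv2
from scipy.spatial.transform import Rotation as R
def rot(q): return R.from_quat([q[1],q[2],q[3],q[0]]).as_matrix()
def cast(p,uv,z):
    uv=np.atleast_2d(uv).astype(float)
    d=np.c_[uv,np.ones(len(uv))]@np.linalg.inv(p['intrinsics']).T@rot(p['orientation']).T
    c=np.array(p['position']); return c+d*((z-c[2])/d[:,2])[:,None]
def proj(p,X):
    x=(np.atleast_2d(X)-p['position'])@rot(p['orientation'])@p['intrinsics'].T
    return x[:,:2]/x[:,2:]
def big(m):
    cs,_=cv2.findContours(m,cv2.RETR_EXTERNAL,cv2.CHAIN_APPROX_NONE)
    return max(cs,key=cv2.contourArea)
E
python3 - <<'E'
from rig import *
from h import *
im=cv2.imread('pics/top0.png');p=camera_params('top')
h=cv2.cvtColor(im,cv2.COLOR_BGR2HSV)
roi=np.zeros(h.shape[:2],np.uint8);roi[150:262,105:210]=255
g=cv2.inRange(h,(65,90,50),(95,255,255))&roi
c=big(g);P=cast(p,c[:,0,:],0.068)[:,:2]
r=cv2.minAreaRect(P.astype(np.float32)*1000);print('cover',r, cv2.boxPoints(r))
H=np.zeros_like(roi);cv2.fillPoly(H,[cv2.convexHull(c)],255)
cv2.imwrite('pics/zoom.png',cv2.resize(im[185:225,130:180],None,fx=12,fy=12,interpolation=cv2.INTER_NEAREST))
s=cv2.imread('pics/scene0.png')
cv2.imwrite('pics/zooms.png',cv2.resize(s[200:310,300:410],None,fx=5,fy=5,interpolation=cv2.INTER_NEAREST))
E
```

```text
cover ((530.4441528320312, 176.383056640625), (155.237548828125, 123.43717193603516), 19.078929901123047) [[436.91507 209.34012]
 [477.263    92.68344]
 [623.97327 143.426  ]
 [583.6253  260.08267]]
```

View pics/zoom.png

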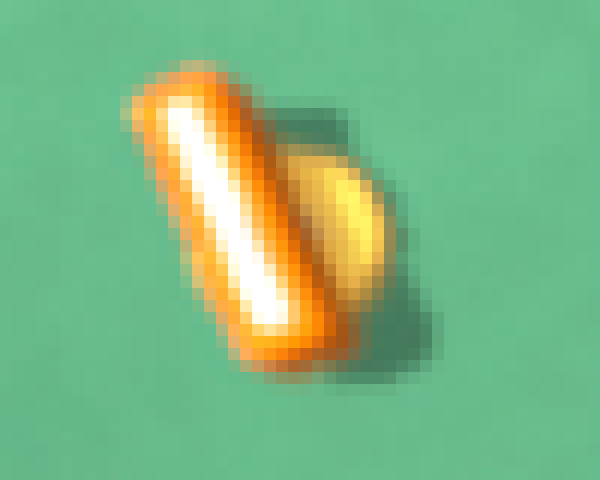

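View pics/zooms.png

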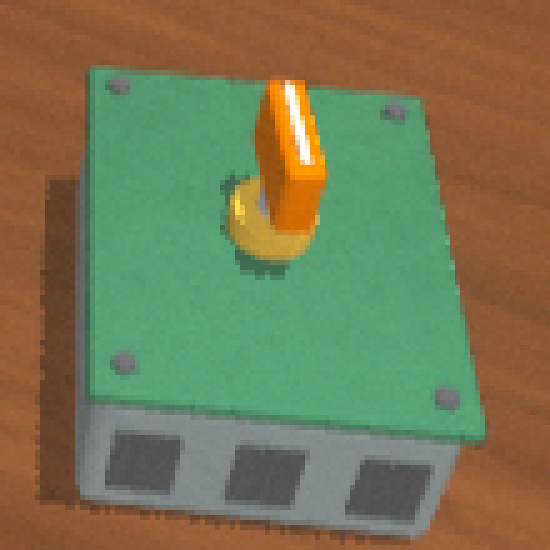

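The zooms show the bar's top face with a white glint from about (145,194) to (152,212) in top-image pixels. The brass bush is below and to the right of it, consistent with parallax.

```bash
python3 - <<'E'
from rig import *
from h import *
p=camera_params('top')
a=np.array([[180,105],[268,322]])/12-.5+[130,185]
P=cast(p,a,.12);d=P[1]-P[0];print('bar top',P,P.mean(0),np.degrees(np.arctan2(d[1],d[0])))
im=cv2.imread('pics/top0.png');h=cv2.cvtColor(im,cv2.COLOR_BGR2HSV)
roi=np.zeros(h.shape[:2],np.uint8);roi[185:225,130:180]=255
o=(cv2.inRange(h,(5,170,150),(17,255,255))|cv2.inRange(h,(0,0,200),(40,120,255)))&roi
r=cv2.minAreaRect(big(o));print(r); b=cv2.boxPoints(r);print(cast(p,[r[0]],.112));Q=cast(p,b,.112);
for i in range(2):
  d=Q[i+1]-Q[i];print(np.linalg.norm(d),np.degrees(np.arctan2(d[1],d[0])))
s=sense();M=rot(s['orientation']);print('tool x yaw',np.degrees(np.arctan2(M[1,0],M[0,0])),M[:,2],s['joint_pos'],s['force'])
E
```

```text
bar top [[0.54868715 0.18487049 0.12      ]
 [0.51543099 0.17138905 0.12      ]] [0.53205907 0.17812977 0.12      ] -157.9332713000819
((150.05821228027344, 202.92807006835938), (25.904064178466797, 9.600228309631348), 65.55604553222656)
[[0.53162562 0.17643845 0.112     ]]
0.017443420253942774 -66.49008015685004
0.04809560730268799 -155.7070773442325
tool x yaw -76.83376183432844 [-4.34193231e-04  1.40136421e-03 -9.99998924e-01] [ 1.27281746  0.41180338 -0.01269939  1.59696874  0.00559398  1.13432315
 -0.08219471] [ 0.21373127 -0.0247647   0.3912749 ]
```

```bash
python3 -m jog '[[2.4,2.4,0,0,0,8,0],[2.4,2.4,0,0,0,8,0],[2.4,2.4,0,0,0,8,0],[2.4,2.4,0,0,0,8,0],[2.4,2.4,0,0,0,8,0],[2.4,2.4,0,0,0,8,0],[2.4,2.4,0,0,0,8,0],[2.4,2.4,0,0,0,8,0]]' 60
python3 -m jog '[[1.9,4,0,0,0,8,0],[1.9,4,0,0,0,8,0],[1.9,4,0,0,0,8,0],[1.9,4,0,0,0,8,0],[1.9,4,0,0,0,8,0],[1.9,4,0,0,0,8,0],[1.9,4,0,0,0,8,0],[1.9,4,0,0,0,8,0]]'
```

```text
t: 1.1
ee_pos: [0.3349, -0.4156, 0.231]
orientation: [-0.0, 0.994, -0.11, -0.0]
force: [0.0, -0.5, 0.8]
gripper_width: 0.0858
t: 2.1
ee_pos: [0.4866, -0.0954, 0.2312]
orientation: [0.0, 0.901, 0.434, -0.0]
force: [0.1, -0.2, 0.7]
gripper_width: 0.0855
```

```bash
python3 -m jog '[[0.7,4,0,0,0,9,0],[0.7,4,0,0,0,9,0],[0.7,4,0,0,0,9,0],[0.7,4,0,0,0,9,0],[0.6,4,0,0,0,9,0],[0.6,4,0,0,0,9,0],[0.5,3.2,0,0,0,8,0],[0,0,0,0,0,0,0]]'
python3 - <<'E'
from rig import *
from h import *
p=camera_params('wrist');im=capture('wrist');cv2.imwrite('pics/w1.png',im)
np.save('w1p.npy',p,allow_pickle=True)
s=sense();M=rot(s['orientation']);print(s['ee_pos'],np.degrees(np.arctan2(M[1,0],M[0,0])),s['joint_pos'])
E
```

```text
t: 3.1
ee_pos: [0.5307, 0.1783, 0.231]
orientation: [-0.001, 0.549, 0.836, 0.0]
force: [-0.6, 0.5, 1.0]
gripper_width: 0.0851
[0.53088222 0.17624689 0.2307768 ] 113.22242811820037 [ 0.31125985  0.47063373 -0.97305631  1.71257948  0.4157003   1.18314515
  1.2032278 ]
```

View pics/w1.png

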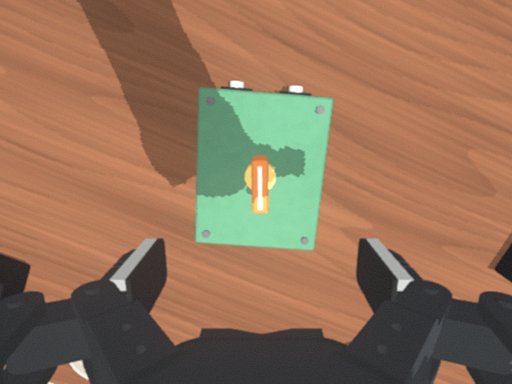

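The wrist view shows the orange bar nearly vertical in the image, from (260,157) to (261,213), with the bush at (260,178). The jaws straddle it.

```bash
python3 - <<'E'
from h import *
p=np.load('w1p.npy',allow_pickle=True).item()
im=cv2.imread('pics/w1.png')
cv2.imwrite('pics/w1z.png',cv2.resize(im[145:225,220:300],None,fx=7,fy=7,interpolation=cv2.INTER_NEAREST))
h=cv2.cvtColor(im,cv2.COLOR_BGR2HSV)
roi=np.zeros(h.shape[:2],np.uint8);roi[145:225,220:300]=255
o=cv2.inRange(h,(0,0,235),(20,110,255))&roi
c=big(o);r=cv2.fitLine(c,cv2.DIST_L2,0,.01,.01).ravel();print(r)
P=cast(p,[r[2:]-20*r[:2],r[2:]+20*r[:2]],.12);d=P[1]-P[0];print(np.degrees(np.arctan2(d[1],d[0])),P.mean(0))
print('proj grip/top/bush at (.531,.1765)',proj(p,[[.531,.1765,.12],[.531,.1765,.105],[.531,.1765,.08]]))
g=cv2.inRange(h,(60,60,40),(95,255,255));g[260:]=0
c=big(g);r=cv2.minAreaRect((cast(p,c[:,0,:],.068)[:,:2]*1000).astype(np.float32));print(r)
E
```

```text
[1.1958866e-02 9.9992847e-01 2.5946667e+02 1.8702222e+02]
24.044659790558857 [0.53156666 0.1766792  0.12      ]
proj grip/top/bush at (.531,.1765) [[259.5437208  186.66687808]
 [259.60553088 182.41831389]
 [259.69534515 176.24485918]]
((530.8164672851562, 176.4564208984375), (155.01747131347656, 124.07608795166016), 19.052175521850586)
```

View pics/w1z.png

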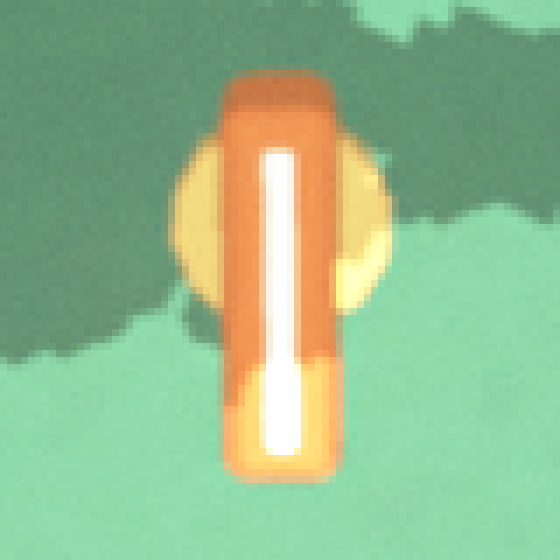

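```bash
python3 -m jog '[[0,0,-2.5,0,0,0.8,0],[0,0,-2.5,0,0,0,0],[0,0,-2.5,0,0,0,0],[0,0,-2.5,0,0,0,0],[0,0,-2,0,0,0,0],[0,0,-1.3,0,0,0,0],[0,0,-1,0,0,0,0],[0,0,0,0,0,0,0]]'
python3 -m jog '[[0,0,0,0,0,0,0.5],[0,0,0,0,0,0,0.6],[0,0,0,0,0,0,0.75],[0,0,0,0,0,0,1],[0,0,0,0,0,0,1],[0,0,0,0,0,0,1],[0,0,0,0,0,0,1],[0,0,0,0,0,0,1]]' 50
```

```text
t: 4.15
ee_pos: [0.5312, 0.1753, 0.0879]
orientation: [-0.0, 0.545, 0.838, -0.0]
force: [0.1, -0.4, 0.1]
gripper_width: 0.0856
t: 5.15
ee_pos: [0.5309, 0.1769, 0.0888]
orientation: [-0.0, 0.544, 0.839, 0.001]
force: [-3.0, 3.9, 4.4]
gripper_width: 0.0133
```

```bash
python3 -m jog '[[0,0,0.4,0,0,0,1],[0,0,0.5,0,0,0,1],[0,0,0.5,0,0,0,1],[0,0,0.5,0,0,0,1],[0,0,0.4,0,0,0,1],[0,0,0.1,0,0,0,1],[0,0,0,0,0,0,1],[0,0,0,0,0,0,1]]'
python3 - <<'E'
from rig import *
from h import *
cv2.imwrite('pics/s2.png',capture('scene')[150:320,250:450].repeat(3,0).repeat(3,1))
s=sense();M=rot(s['orientation']);print(s['ee_pos'],s['force'],s['torque'],s['gripper_width'],s['joint_pos'])
E
```

```text
t: 6.15
ee_pos: [0.5308, 0.1768, 0.1117]
orientation: [-0.001, 0.544, 0.839, 0.001]
force: [0.2, 6.8, -6.1]
gripper_width: 0.0133
[0.53081733 0.17680329 0.11167105] [-0.10468332  6.24552196 -7.07957369] [ 1.26336089 -0.06996009 -0.03519694] 0.01331434939479557 [ 0.23917439  0.5994555  -0.88568103  1.83724098  0.55390964  0.97292232
  1.1041204 ]
```

View pics/s2.png

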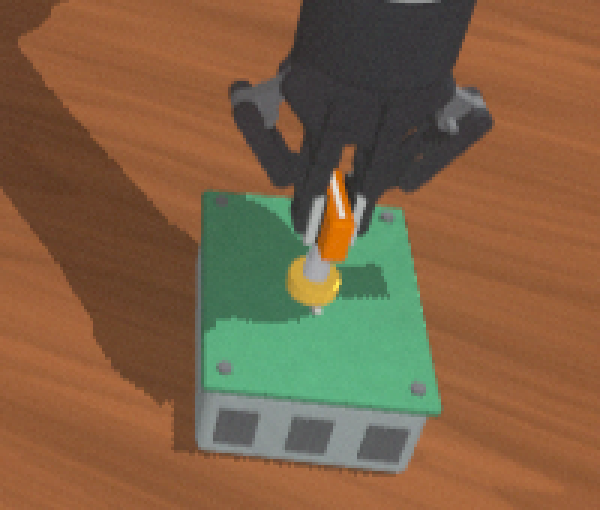

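The bar is held and the stem is exposed. The −7 N spring pull fits a lift of about 23 mm. Next I turn it clockwise by about 82°.

```bash
python3 -m jog '[[0,0,0,0,0,-4,1],[0,0,0,0,0,-7,1],[0,0,0,0,0,-7,1],[0,0,0,0,0,-7,1],[0,0,0,0,0,-7,1],[0,0,0,0,0,-7,1],[0,0,0,0,0,-7,1],[0,0,0,0,0,0,1]]'

```

```text
t: 7.2
ee_pos: [0.5307, 0.1772, 0.1117]
orientation: [-0.001, 0.829, 0.559, 0.0]
force: [-0.1, 6.3, -6.6]
gripper_width: 0.0131
```

```bash
python3 -m jog '[[0,0,0,0,0,-7,1],[0,0,0,0,0,-7,1],[0,0,0,0,0,-7,1],[0,0,0,0,0,-7,1],[0,0,0,0,0,-5,1],[0,0,0,0,0,-3,1],[0,0,0,0,0,0,1],[0,0,0,0,0,0,1]]'
python3 - <<'E'
from rig import *
from h import *
cv2.imwrite('pics/s3.png',capture('scene')[150:320,250:450].repeat(3,0).repeat(3,1))
s=sense();M=rot(s['orientation']);print(s['ee_pos'],np.degrees(np.arctan2(M[1,0],M[0,0])),s['force'],s['torque'],s['gripper_width'],s['joint_pos'])
E
```

```text
t: 8.2
ee_pos: [0.5308, 0.1775, 0.1117]
orientation: [-0.001, 0.961, 0.276, 0.0]
force: [0.5, 7.9, -7.3]
gripper_width: 0.0131
[0.53077999 0.1774995  0.11168932] 32.06218168147176 [ 0.48061724  6.8881491  -7.00329425] [ 1.59188043 -0.03438328 -0.03071942] 0.01327492989107065 [ 0.00930881  0.49561777 -0.54923901  1.85130968  0.32342985  0.88372671
 -0.13431171]
```

View pics/s3.png

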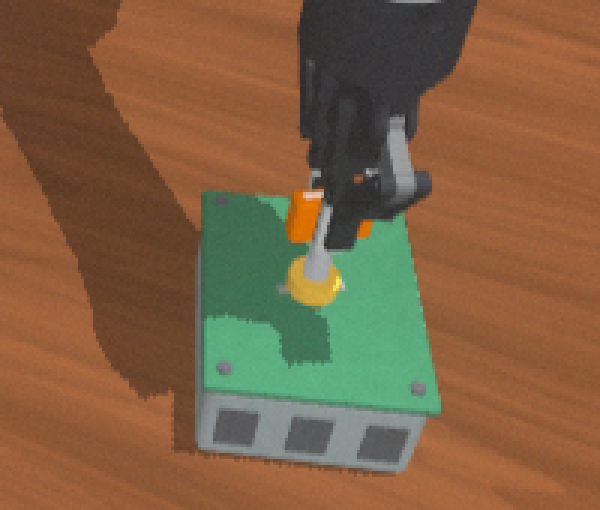

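The bar has turned with the jaws. I lower it gently onto the thread, then release and retreat straight up.

```bash
python3 -m jog '[[0,0,-0.2,0,0,0,1],[0,0,-0.2,0,0,0,1],[0,0,-0.2,0,0,0,1],[0,0,0,0,0,0,1],[0,0,0,0,0,0,0.4],[0,0,0,0,0,0,0],[0,0,0,0,0,0,0],[0,0,0,0,0,0,0]]'
python3 -m jog '[[0,0,0,0,0,0,0],[0,0,0,0,0,0,0],[0,0,1.5,0,0,0,0],[0,0,2.5,0,0,0,0],[0,0,2.5,0,0,0,0],[0,0,2.5,0,0,0,0],[0,0,2.5,0,0,0,0],[0,0,1,0,0,0,0]]'
python3 - <<'E'
from rig import *
from h import *
cv2.imwrite('pics/s4.png',capture('scene')[150:320,250:450].repeat(3,0).repeat(3,1))
p=camera_params('wrist');np.save('w4p.npy',p,allow_pickle=True);cv2.imwrite('pics/w4.png',capture('wrist'))
s=sense();print(s['t'],s['ee_pos'],s['force'],s['gripper_width'])
E
```

```text
t: 9.25
ee_pos: [0.5315, 0.1751, 0.1064]
orientation: [0.0, 0.961, 0.275, 0.0]
force: [-0.0, -0.2, -0.2]
gripper_width: 0.084
t: 10.25
ee_pos: [0.532, 0.1759, 0.2337]
orientation: [0.0, 0.961, 0.275, 0.002]
force: [1.0, -0.3, -0.2]
gripper_width: 0.0853
10.35 [0.53182475 0.17566641 0.23265062] [ 0.97953996  0.62678473 -0.26130464] 0.08518736931460337
```

View pics/s4.png

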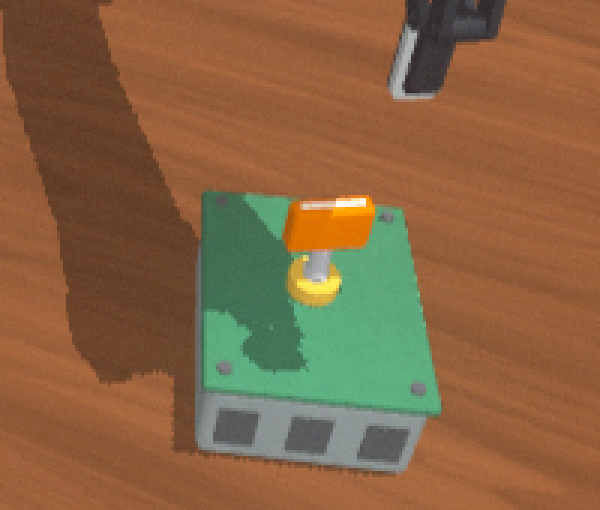

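View pics/w4.png

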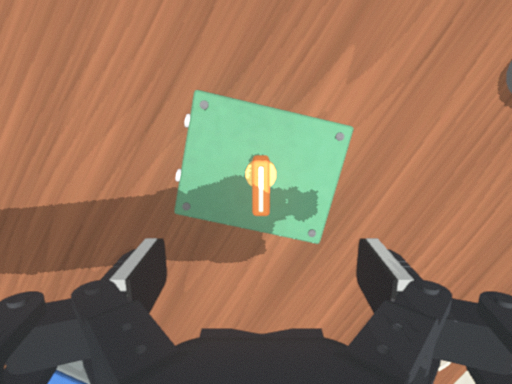

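The screw stands up with its stem visible, and the bar in the wrist view (260,157)–(262,214) lies across the cover. I check the angle and height with numbers.

```bash
python3 - <<'E'
from rig import *
from h import *
p=np.load('w4p.npy',allow_pickle=True).item();im=cv2.imread('pics/w4.png')
h=cv2.cvtColor(im,cv2.COLOR_BGR2HSV);roi=np.zeros(h.shape[:2],np.uint8);roi[145:225,220:300]=255
o=cv2.inRange(h,(0,0,235),(20,110,255))&roi
r=cv2.fitLine(big(o),cv2.DIST_L2,0,.01,.01).ravel()
P=cast(p,[r[2:]-20*r[:2],r[2:]+20*r[:2]],.135);d=P[1]-P[0];a=np.degrees(np.arctan2(d[1],d[0]));print('bar yaw',a,'turn',np.radians(19.07-a),P.mean(0))
ps=camera_params('scene')
s=capture('scene');hs=cv2.cvtColor(s,cv2.COLOR_BGR2HSV);o=cv2.inRange(hs,(3,150,120),(19,255,255));o[:200]=0;o[240:]=0;o[:,:335]=0;o[:,385:]=0
b=cv2.boundingRect(big(o));print('bar bbox',b)
yaw=np.radians(a);
for L in (0,.01,.015,.02):
  c=np.array([[.531+x*np.cos(yaw)-y*np.sin(yaw),.1765+x*np.sin(yaw)+y*np.cos(yaw),.105+L+z] for x in(-.023,.023) for y in(-.007,.007) for z in(-.015,.015)])
  q=proj(ps,c);print(L,q.min(0),q.max(0))
st=sense();print(st['t'],st['force'])
E
```

```text
bar yaw -57.76269448090914 turn 1.34098349187074 [0.53297024 0.17438382 0.135     ]
bar bbox (335, 200, 50, 34)
0 [340.88663927 220.1887747 ] [373.33942566 240.35959695]
0.01 [341.82059065 215.86868437] [374.66679836 236.29043002]
0.015 [342.29487599 213.67393445] [375.34133806 234.22344592]
0.02 [342.77413667 211.45554973] [376.02327196 232.1344003 ]
10.4 [-0.29147395  0.70853086 -0.14032092]
```

The turn is 1.34 rad. In the crop the bar spans rows 215 to 234, which matches a lift of 0.015. The mask's bounding box was polluted by wood, so I rely on the viewed crop.

```bash
python3 -c "
from rig import *
print(sign_off())"
```

```text
the job is handed in; nothing more can be done
None
```

The orange screw on the green unit is now up and fastened, and I handed the job in at about 10.4 s. I gripped the bar, pulled it straight up about 23 mm and turned it about 82° clockwise while it was up. Then I lowered it 6 mm, released it and moved the gripper straight up clear of it.

- **Turn:** the wrist camera gave 1.34 rad, inside the 1.05 to 1.6 rad that fastens it.
- **Lift:** the bar's rows in the scene picture (215 to 234) match a lift of about 0.015 m, so it is resting on its thread. I read these by eye from the enlarged picture. The automatic colour mask for this check also picked up wood, so its outline was unusable.
- **Contact:** the tool force was near zero after release. The highest force reading I saw was about 11 N, while pulling and turning. It included a sideways part of 6–8 N, probably from a slightly off-centre grip.
- **Black screw:** I did not go near the black screw on the blue unit, though I took no final picture of it.

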